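# Reset the wire creel with the cabinet key

### The arm

A 7-joint arm with a two-finger parallel gripper is mounted at the origin on the work surface. World frame = base frame: x ahead of the robot, y to its left, z up, the work surface at z = 0. Lengths are in mm, angles in rad, forces in N, time in s.
With the tool pointing down it reaches from about 425 to 950 mm from the base axis. Payload 4.7 kg.
Tool frame: the origin (TCP) lies at the very end of the fingers, on their centre line; the grasp point (between the pads) lies 19 mm behind it; z points along the fingers, y is the line along which they close (so a half turn about z gives the same grasp; the last joint's range is limited). The gripper opens to 87 mm and grips with 3 to 60 N. Pads are 19 mm wide; open, the fingers measure 117 mm over their backs; the gripper's body (75 mm by 190 mm) begins 51 mm behind the grasp point.
Start: joints at [-1.271, 0.469, -0.049, 1.532, 0.024, 1.141, -0.082], TCP at [217.922, 638.873, 222.573] pointing down, gripper open.
Joint ranges: [-2.59, 2.59], [-0.33, 1.99], [-1.39, 1.29], [0.1, 2.45], [-1.04, 4.18], [0.21, 1.99], [-2.66, 2.66]. Speed limits (rad/s): [2.57, 2.57, 3.14, 3.14, 3.14, 3.14, 3.14].

### API

Orientations are given as [roll, pitch, yaw] about the fixed x, y, z axes, in that order (R = Rz(yaw) Ry(pitch) Rx(roll)).
In Python, from plant import robot, get_image, nets gives the robot as it stands.
- The arm moves only by the tool play_rows, never from a script. Its argument "moves" is a list of rows, each a list of 3 entries, a list of its own where there are three numbers: the shift along the tool's x, y, z normalised to -1 to 1, where 1 is 20 mm, then the turn, a rotation vector about the tool's x, y, z normalised to -1 to 1, where 1 is 90 degrees, then the finger opening in mm, from 0 to 87. A call has 1 to 8 rows; each row shifts and turns the commanded pose from where the row before left it, along the tool's axes as they then stand; what a row does not reach is not made up. A row lasts 1/8 s, in which the tool goes at most 62.5 mm and 10.7 degrees, less where a joint would pass 70% of its speed; a pose out of reach is approached as far as the arm can. A call with a number of a shift or a turn outside -1 to 1 is refused whole. A call with a gripper value outside its range is refused whole. The fingers move at their own pace and stop on an object; "squeeze" is the grip in N (left out, the last holds). Time passes only in rows, so rows that do not move let the fingers close. It gives the time, the measured TCP pose, the force, the opening and the grip force at its end, in the units of the state.
- robot.get_state(): the state, without advancing time (a new reading comes with each control period).
- get_image(name): name is "scene" or "top"; returns a dict with "image" (480x640x3 uint8, red, green, blue), "mtx" (3x3 intrinsics, pixels), "cam_to_world" (4x4, takes a point from camera to world coordinates). Camera axes: x right, y down, z forward; pixel columns grow to the right and rows downward; lengths in mm; the calibration is good to about 2 mm. A picture is of the moment at which its call begins. There is no depth.
- robot.close_job(): hands the job in; it is judged then, once.
Trained networks look in a picture, given as the dict that the camera call returned (one of the last four; its "shot" number tells which), for a name from the list of things; names that differ only in an ending like _2 or _b are one class to them, and where a whole thing is asked for, a point or a joint stands for the part that bears it (a point fixed in the world has none). Each returns a list of dicts, best first, with "conf" (0 to 1); they miss things now and then, are a little off and sometimes report something else, mostly with a low value. They report only what shows in the picture. A call takes as long as a camera call. They do not tell look-alikes from the thing itself.
- nets.masks_of(picture, target): "mask" (480x640 bool, what is visible of it).
- nets.mark_of(picture, target): "point" ([x, y, z] in mm, in world coordinates, good to about 4 mm: a listed point, or the origin of a listed thing).
The state is a dict: "time_s": time; "qpos": joint angles; "qd": joint speeds; "effort": joint torques, N m; "tcp_pos": TCP position; "eef_rot": TCP orientation; "force": force on the tool from outside, world axes, zero at the start; "wrist_torque": the same for the moment, N m; "gripper_width": finger opening in mm; "gripper_force": force on a finger pad.
Only numpy, scipy, OpenCV 4.12 (cv2) and the standard library are available. Lean on these libraries where they do the work, as an engineer would, in place of code of your own. Each camera call takes 0.05 s, during which the arm holds its last target. There are 200 camera calls.

### The job

Take the key from its stand, push it gently fully home in the lock on top of the operator's box, turn it clockwise as far as it will go, then back until it stops at home, draw it out and stand it back in its stand, fully down and upright. Feel your way and do not force the key: one kilogram of push or pull is plenty and two and a half would damage the lock, and do not wrench it against its stops. Leave the spool, the sleeve and the spanner where they are.

Things in the scene. Friction and masses are not known exactly. Their poses are not given: they have to be found in the camera images.
- key: Loose double-bit cabinet key, about 90 g, 60 mm long, standing bow up in the stand. Origin at its lower end, z up along the shank. Flat steel bit 20 mm wide (x) x 6 mm thick (y), 0 to 12 mm above the lower end; round shank 6 mm across; collar 24 mm across at 20 to 24 mm; flat black bow 40 mm (x) x 12 mm (y) at 30 to 60 mm, gripped across the 12 mm.
- key_tip (a point): Centre of the key's lower end; axes as the key's. The key is the same turned half round about z.
- key_bow (a point): Middle of the key's bow, 48 mm above its lower end: a good height to grip; axes as the key's.
- console: Operator's box, grey, fixed, 160 (x) x 200 (y) x 80 mm high; origin under its centre. In the middle of its top a square steel lock plate, 58 x 58 mm, 5 mm thick, with the key slot: 22 mm long along the box's x, 7.6 mm wide along y, its mouth bevelled all round, 1.6 mm wide and 2.4 mm deep. Lamps 5 mm high in a row 58 mm from the centre to +x.
- keyhole (a point): Centre of the box's cut-out for the lock, at the lock plate's top face (85 mm above the bench); axes as the box's. The lock sits with play in the cut-out: the true slot centre is up to 4.5 mm off this point in x and in y (not turned) and stays there unless pushed very hard. Key fully home: collar on the plate, lower end 20 mm below; from 17 mm below the bit can turn beneath the plate.
- lock_turn (a joint): Angle of the lock's barrel under the plate, rad: 0 at home (a stop; the bit in line with the slot, the only place where it passes the plate), growing clockwise from above to the other stop at about 1.25. Stays where it is left; friction about 0.05 N m. The key has about 0.1 rad of play. The bit's edges bear 10 mm off the axis, so 0.2 N m is about 20 N.
- stand: Fixed plywood key stand, 60 x 60 mm and 60 mm high on a 100 x 100 x 4 mm steel foot plate; origin under its centre.
- stand_slot (a point): Centre of the mouth of the stand's slot, 60 mm above the bench; axes as the stand's. The slot is 26 mm long (stand's x), 14 mm wide (y) and 36 mm deep; the key stands in it with its collar on the stand's top, its lower end 20 mm below this point.
- wire_spool: Bystander: small spool of brass wire, 70 mm diameter, 60 mm high, standing; origin under its centre.
- sleeve: Bystander: dark steel sleeve, 44 mm diameter, 45 mm high, standing; origin under its centre.
- spanner: Bystander: spanner lying on the bench; origin under its middle.
Things that resemble listed ones, but are neither listed nor needed, are in the scene too. Of the things that look like the key, the smallest one is meant.

How it is judged (in metres and radians):
On the way, in this order (a step that is already met when the one before it is completed fails the run):
1. the key is fully home in the lock (z of key_tip in the frame of keyhole below -0.0165 m and horizontal distance between key_tip and keyhole below 0.009 m), for 0.2 s.
2. the lock is turned clockwise to its stop with the key in it (all of step 1 and value of joint lock_turn above 1.19 rad), for 0.1 s.
3. the lock is turned back home with the key still in it (all of step 1 and value of joint lock_turn below 0.07 rad), for 0.1 s.
4. the key is drawn out of the lock, which stays at home (z of key_tip in the frame of keyhole above 0.005 m and value of joint lock_turn below 0.07 rad), for 0.1 s.
At the end, for the whole second after the job is handed in: The lock is back home (within 0.07 rad) and the key stands released and at rest in its stand: lower end within 9 mm sideways of the slot's centre and 17 to 23 mm below its mouth, upright within 0.15 rad (value of joint lock_turn below 0.07 rad and horizontal distance between key_tip and stand_slot below 0.009 m and z of key_tip in the frame of stand_slot between -0.023 and -0.017 m and angle between key's own z axis and vertical below 0.15 rad and linear speed of key below 0.02 m/s); the robot touches nothing.
It fails at once if the key, not yet or no longer home in the lock, presses on the box or lock with more than 25 N (z of key_tip in the frame of keyhole above -0.015 m and contact force between key and console above 25 N).
It fails at once if the key is wrenched in the lock with more than 70 N (contact force between key and console above 70 N).
It fails at once if a bystander is moved by more than 15 mm (distance of any of wire_spool, sleeve, spanner from where it was at the start of the episode above 0.015 m).
It also fails if it takes over 70 s, if anything falls off the work surface, if the arm or the gripper's body presses on something with over 40 N, if the wrist force passes 120 N, or if a joint passes its speed limit or range.

## Working session

There is one attempt and no reset: what is moved stays moved. The work goes in short steps, Python scripts to look and compute and a tool call to move; the robot and the scene stay as the last step left them, time stands still between calls to the robot, and variables do not carry over. Pictures are saved under pics/ and viewed, at most 10 in all, crops included, and the job is handed in when it is done.

Besides the shell and the picture viewer there is one more tool, called after ">>>" by a JSON object that holds its "method" and its "body", one argument or row to a line. play_rows: Moves the arm, as the interface text tells. Its arguments: {"type":"object","properties":{"moves":{"type":"array","items":{"type":"array"}},"squeeze":{"type":"number"}},"required":["moves"]}

```bash
mkdir -p pics; ls; cat > h.py <<'E'
import numpy as np, cv2
from plant import robot, get_image, nets
def save(p,n): cv2.imwrite(f"pics/{n}.png",cv2.cvtColor(p["image"],cv2.COLOR_RGB2BGR))
def ray(p,u,v,z):
    "pixel -> world point at height z"
    d=np.linalg.inv(p["mtx"])@[u,v,1]; T=np.array(p["cam_to_world"]); d=T[:3,:3]@d; o=T[:3,3]
    return o+d*(z-o[2])/d[2]
def proj(p,X):
    T=np.linalg.inv(p["cam_to_world"]); c=T[:3,:3]@np.array(X,float)+T[:3,3]; q=p["mtx"]@c; return q[:2]/q[2]
E
python3 - <<'E'
from h import *
s=robot.get_state(); print({k:np.round(v,3).tolist() for k,v in s.items()})
ps={n:get_image(n) for n in("scene","top")}
for n,p in ps.items():
    save(p,n+"0"); print(n,np.round(p["cam_to_world"],2).tolist(),p["mtx"].tolist())
    for t in("key","key_tip","key_bow","console","keyhole","stand","stand_slot","wire_spool","sleeve","spanner"):
        print(n,t,[(np.round(m["point"],1).tolist(),round(m["conf"],2)) for m in nets.mark_of(p,t)])
E
```

```text
pics
{'time_s': 0.0, 'qpos': [-1.271, 0.469, -0.049, 1.534, 0.024, 1.141, -0.082], 'qd': [-0.0, 0.001, -0.0, -0.0, -0.002, -0.0, 0.0], 'effort': [-0.0, -50.796, -0.081, -23.616, -0.061, 0.038, 0.0], 'tcp_pos': [217.725, 638.31, 221.493], 'eef_rot': [-3.14, 0.0, 2.813], 'force': [-0.16, -0.645, -0.135], 'wrist_torque': [0.021, -0.061, -0.001], 'gripper_force': 0.0, 'gripper_width': 86.905}
scene [[0.66, 0.47, -0.58, 1122.95], [0.75, -0.44, 0.49, -519.89], [-0.02, -0.76, -0.65, 693.95], [0.0, 0.0, 0.0, 1.0]] [[544.1967865596891, 0.0, 311.9026131309942], [0.0, 544.1967865596891, 249.59923153530946], [0.0, 0.0, 1.0]]
scene key [([505.4, -39.5, -0.5], 0.88), ([484.6, -168.6, 37.0], 0.65), ([612.5, -130.9, 4.3], 0.64)]
scene key_tip [([611.9, -132.4, 3.4], 0.92), ([500.0, -43.8, 0.4], 0.87), ([488.5, -168.3, 40.5], 0.64)]
scene key_bow [([491.4, -168.8, 85.5], 0.8), ([503.7, -40.7, 63.9], 0.66), ([615.5, -131.9, 67.2], 0.55)]
scene console [([518.1, 188.8, 0.1], 0.74)]
scene keyhole [([522.4, 191.4, 80.2], 0.61), ([731.5, 9.2, 3.4], 0.22)]
scene stand [([489.6, -167.9, -0.5], 0.8)]
scene s
[... 424 characters left out ...]
1.0]]
top key [([505.4, -37.2, 1.0], 0.74), ([612.9, -133.3, 4.4], 0.57), ([740.4, 13.1, 2.2], 0.55), ([487.8, -170.7, 87.8], 0.27)]
top key_tip [([740.0, 14.2, 1.0], 0.72), ([486.4, -170.7, 37.1], 0.48)]
top key_bow [([505.8, -41.0, 66.1], 0.87), ([609.4, -133.3, 64.4], 0.76), ([486.2, -167.1, 89.5], 0.54)]
top console [([516.9, 188.6, -1.2], 0.58)]
top keyhole [([523.3, 191.3, 86.6], 0.63), ([738.4, 12.6, 5.2], 0.3)]
top stand [([491.9, -171.9, -2.0], 0.58)]
top stand_slot [([489.4, -168.0, 63.2], 0.81)]
top wire_spool [([738.8, 13.0, 5.5], 0.77)]
top sleeve [([491.3, -163.3, -1.4], 0.73), ([378.9, -12.3, 0.8], 0.64)]
top spanner [([747.6, -261.2, -2.8], 0.63), ([516.8, 187.5, -1.0], 0.6)]
```

View pics/scene0.png

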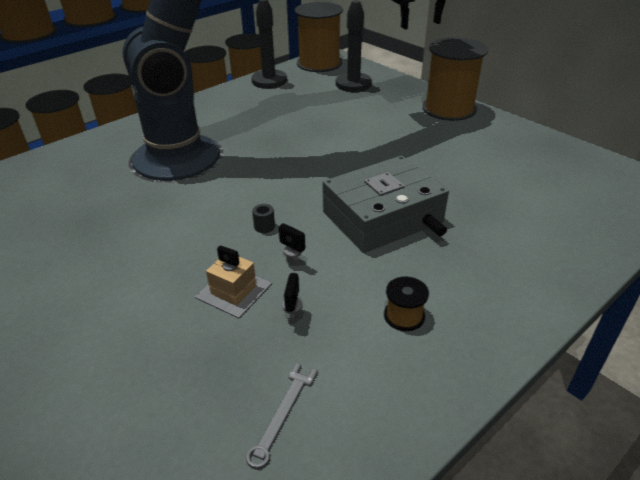

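View pics/top0.png

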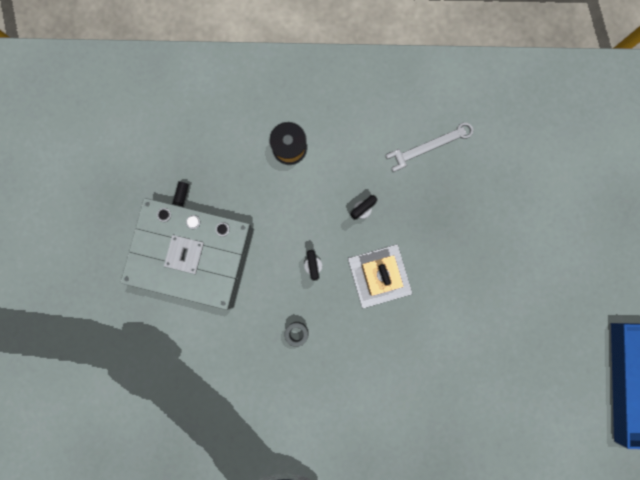

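Scene view: the true key stands in the plywood stand at about (228,257), or (384,273) from above. The two larger look-alikes stand on the bench. The box's lock slot is at about (183,254) in the top view. Next I'll measure the yaws and the slot.

```bash
python3 - <<'E'
from h import *
ps={n:get_image(n) for n in("scene","top")}
tiles=[]
for n,p in ps.items():
    im=cv2.cvtColor(p["image"],cv2.COLOR_RGB2BGR)
    for X in((491,-168,80),(522,191,85)):
        u,v=proj(p,X).round().astype(int)
        tiles.append(cv2.resize(im[v-28:v+28,u-36:u+36],None,fx=5,fy=5,interpolation=cv2.INTER_CUBIC)); print(n,u-36,v-28)
cv2.imwrite("pics/tiles.png",np.vstack([np.hstack(tiles[:2]),np.hstack(tiles[2:])]))
p=ps["top"]
for t,z in(("key",90),("console",80),("stand",60)):
    for m in nets.masks_of(p,t):
        c=max(cv2.findContours(m["mask"].astype(np.uint8),0,1)[0],key=cv2.contourArea)[:,0]
        w=np.array([ray(p,*q,z)[:2] for q in c],np.float32)
        print(t,round(m["conf"],2),cv2.minAreaRect(w))
E
```

```text
scene 194 229
scene 349 155
top 346 246
top 146 224
key 0.82 ((503.4928283691406, -43.083526611328125), (53.30101776123047, 26.68290901184082), 1.2930665016174316)
key 0.8 ((488.9024353027344, -169.73529052734375), (37.139923095703125, 21.22344207763672), 34.538326263427734)
key 0.63 ((608.4568481445312, -132.37864685058594), (28.259212493896484, 55.2044677734375), 60.31806182861328)
console 0.77 ((540.2866821289062, 178.59378051757812), (211.6716766357422, 203.05599975585938), 77.42271423339844)
stand 0.93 ((488.68255615234375, -165.5223846435547), (97.42230987548828, 96.38130950927734), 17.73566436767578)
```

View pics/tiles.png

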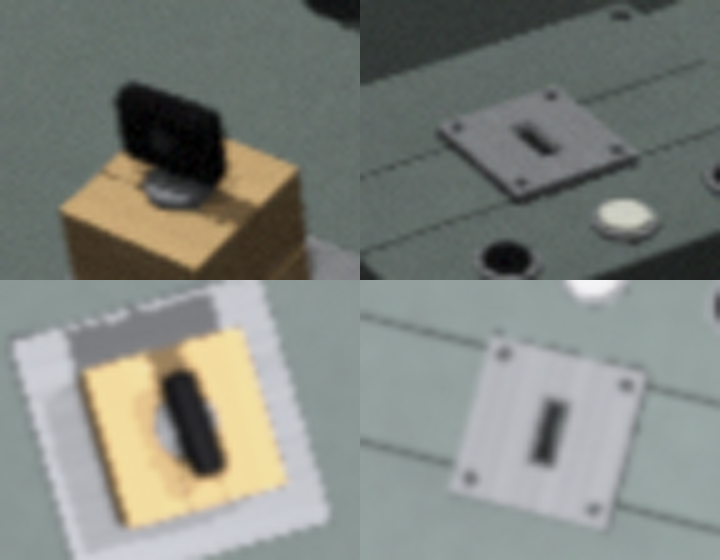

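The tiles show the bow at about 0.3 rad yaw, and the plate and slot at about −0.26 rad. I'll refine both with thresholds.

```bash
python3 - <<'E'
from h import *
for n in("top","scene"):
    p=get_image(n); g=cv2.cvtColor(p["image"],cv2.COLOR_RGB2GRAY).astype(np.float32)
    G=cv2.resize(g,None,fx=8,fy=8,interpolation=cv2.INTER_CUBIC)
    for name,X,r,th,z in(("bow",(490,-169,90),20,70,110 if 0 else 80+20),("slot",(522,191,85),9,105 if n=="top" else 75,85)):
        u,v=proj(p,X); x0,y0=int((u-r)*8),int((v-r)*8)
        sub=G[y0:y0+16*r,x0:x0+16*r]; k,l,st,ce=cv2.connectedComponentsWithStats((sub<th).astype(np.uint8))
        for i in range(1,k):
            if st[i,4]<900: continue
            c=np.argwhere(l==i)[:,::-1]; c=(c+[x0,y0]+.5)/8-.5
            w=np.array([ray(p,*q,z)[:2] for q in c[::5]],np.float32)
            R=cv2.minAreaRect(w); e=np.linalg.eigh(np.cov(w.T))[1][:,1]
            print(n,name,"min",sub.min(),"px",c.mean(0).round(2),"world",w.mean(0),np.round(R[1],1),R[2],"yaw",np.arctan(e[1]/e[0]))
    # plate corners predicted check
E
```

```text
top bow min 21.19518 px [383.85 274.16] world [ 489.80908 -168.85692] [36.9 12.1] 19.009719848632812 yaw 0.3608346124744771
top slot min 44.773983 px [183.23 254.19] world [517.748   189.33382] [ 6.9 21.8] 78.5217056274414 yaw -0.1883746346853923
scene bow min -2.0704794 px [228.27 256.9 ] world [ 508.99533 -180.33463] [34.3 69.8] 61.599788665771484 yaw -0.22794541194247317
scene slot min 28.223787 px [383.69 182.84] world [519.36707 189.23935] [ 7.5 21.3] 77.4006118774414 yaw -0.2336406571594431
```

>>> {"method": "play_rows", "body": {
  "moves": [
    [[-1, -1, 0], [0, 0, 0], 60],
    [[-1, -1, 0], [0, 0, 0], 60],
    [[-1, -1, 0], [0, 0, 0], 60],
    [[-1, -1, 0], [0, 0, 0], 60],
    [[-1, -1, 0], [0, 0, 0], 60],
    [[-1, -1, 0], [0, 0, 0], 60],
    [[-1, -1, 0], [0, 0, 0], 60],
    [[-1, -1, 0], [0, 0, 0], 60]
  ]
}}

```text
time_s: 2.45
tcp_pos: [318.1, 435.0, 222.8]
eef_rot: [3.141, 0.0, 2.813]
force: [-0.2, -0.1, 0.7]
gripper_width: 60.2
gripper_force: 0.0
```

>>> {"method": "play_rows", "body": {
  "moves": [
    [[-1, -1, 0], [0, 0, 0], 60],
    [[-1, -1, 0], [0, 0, 0], 60],
    [[-1, -1, 0], [0, 0, 0], 60],
    [[-1, -1, 0], [0, 0, 0], 60],
    [[-1, -1, 0], [0, 0, 0], 60],
    [[-1, -1, 0], [0, 0, 0], 60],
    [[-1, -1, 0], [0, 0, 0], 60],
    [[-1, -1, 0], [0, 0, 0], 60]
  ]
}}

```text
time_s: 3.45
tcp_pos: [417.9, 231.9, 222.8]
eef_rot: [3.141, 0.0, 2.813]
force: [-0.3, -0.4, 0.3]
gripper_width: 59.9
gripper_force: 0.0
```

>>> {"method": "play_rows", "body": {
  "moves": [
    [[-1, -1, 0], [0, 0, 0], 60],
    [[-1, -1, 0], [0, 0, 0], 60],
    [[-1, -1, 0], [0, 0, 0], 60],
    [[-1, -1, 0], [0, 0, 0], 60],
    [[-1, -1, 0], [0, 0, 0], 60],
    [[-1, -1, 0], [0, 0, 0], 60],
    [[-1, -1, 0], [0, 0, 0], 60],
    [[-1, -1, 0], [0, 0, 0], 60]
  ]
}}

```text
time_s: 4.45
tcp_pos: [517.6, 28.8, 222.7]
eef_rot: [3.141, 0.0, 2.813]
force: [-0.0, -0.1, -0.9]
gripper_width: 59.8
gripper_force: 0.0
```

>>> {"method": "play_rows", "body": {
  "moves": [
    [[0, -1, 0], [0, 0, 0], 60],
    [[0, -1, 0], [0, 0, 0], 60],
    [[0, -1, 0], [0, 0, 0], 60],
    [[0, -1, 0], [0, 0, 0], 60],
    [[0, 0, 0], [0, 0, -0.107], 60],
    [[0, 0, 0], [0, 0, -0.107], 60],
    [[0, 0, 0], [0, 0, -0.107], 60],
    [[0, 0, 0], [0, 0, -0.107], 60]
  ]
}}

```text
time_s: 5.45
tcp_pos: [490.7, -46.3, 222.6]
eef_rot: [3.141, 0.0, -2.792]
force: [0.1, -0.2, 0.4]
gripper_width: 60.4
gripper_force: 0.0
```

>>> {"method": "play_rows", "body": {
  "moves": [
    [[0.36, -0.96, 0], [0, 0, 0], 50],
    [[0.36, -0.96, 0], [0, 0, 0], 50],
    [[0.36, -0.96, 0], [0, 0, 0], 50],
    [[0.36, -0.96, 0.5], [0, 0, 0], 50],
    [[0.36, -0.96, 1], [0, 0, 0], 50],
    [[0.36, -0.96, 1], [0, 0, 0], 50],
    [[0, 0, 1], [0, 0, 0], 50],
    [[0, 0, 0], [0, 0, 0], 50]
  ]
}}

```text
time_s: 6.45
tcp_pos: [487.8, -169.0, 151.4]
eef_rot: [3.14, -0.003, -2.798]
force: [0.0, -0.1, 0.6]
gripper_width: 49.8
gripper_force: 0.0
```

```bash
python3 - <<'E'
from h import *
print(np.round(robot.get_state()["qpos"],2))
t=[]
for n in("scene","top"):
    p=get_image(n); im=cv2.cvtColor(p["image"],cv2.COLOR_RGB2BGR)
    u,v=proj(p,(490,-169,90)).astype(int); t.append(cv2.resize(im[v-45:v+45,u-40:u+40],None,fx=5,fy=5,interpolation=cv2.INTER_CUBIC))
cv2.imwrite("pics/app.png",np.hstack(t))
E
```

```text
[-0.03  0.3   0.35  2.   -0.13  0.87  2.3 ]
```

View pics/app.png

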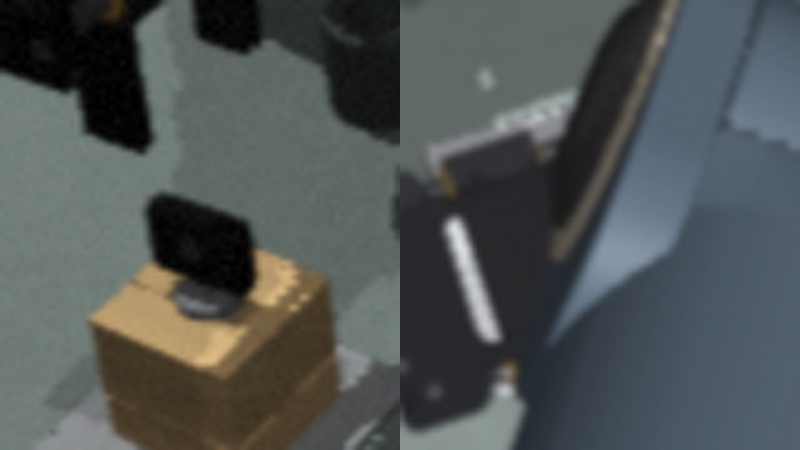

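Fingers straddle the bow in the scene view (finger at about (115,120), bow at (200,245)). Descending, then gripping.

>>> {"method": "play_rows", "body": {
  "moves": [
    [[-0.1, -0.03, 1], [0, 0, 0], 50],
    [[0, 0, 1], [0, 0, 0], 50],
    [[0, 0, 1], [0, 0, 0], 50],
    [[0, 0, 0.6], [0, 0, 0], 50],
    [[0, 0, 0.5], [0, 0, 0], 50],
    [[0, 0, 0], [0, 0, 0], 50],
    [[0, 0, 0], [0, 0, 0], 50]
  ]
}}

```text
time_s: 7.42
tcp_pos: [492.0, -169.2, 71.0]
eef_rot: [-3.141, 0.001, -2.798]
force: [0.1, -0.4, 0.1]
gripper_width: 50.1
gripper_force: 0.0
```

>>> {"method": "play_rows", "body": {
  "moves": [
    [[0, 0, 0], [0, 0, 0], 20],
    [[0, 0, 0], [0, 0, 0], 20],
    [[0, 0, 0], [0, 0, 0], 10],
    [[0, 0, 0], [0, 0, 0], 5],
    [[0, 0, 0], [0, 0, 0], 5],
    [[0, 0, 0], [0, 0, 0], 5]
  ],
  "squeeze": 10
}}

```text
time_s: 8.18
tcp_pos: [491.6, -169.0, 70.5]
eef_rot: [3.141, 0.0, -2.798]
force: [0.4, 0.8, -0.0]
gripper_width: 12.1
gripper_force: 10.0
```

>>> {"method": "play_rows", "body": {
  "moves": [
    [[0, 0, 0], [0, 0, 0], 5],
    [[0, 0, 0], [0, 0, 0], 5],
    [[0, 0, -0.3], [0, 0, 0], 5],
    [[0, 0, -0.8], [0, 0, 0], 5],
    [[0, 0, -1], [0, 0, 0], 5],
    [[0, 0, -1], [0, 0, 0], 5],
    [[0, 0, -1], [0, 0, 0], 5],
    [[0, 0, 0], [0, 0, 0], 5]
  ],
  "squeeze": 35
}}

```text
time_s: 9.18
tcp_pos: [492.9, -169.5, 154.7]
eef_rot: [-3.139, 0.004, -2.798]
force: [-1.0, -0.7, -0.5]
gripper_width: 11.4
gripper_force: 35.0
```

>>> {"method": "play_rows", "body": {
  "moves": [
    [[0, 0, 0], [0, 0, 0.11], 5],
    [[0, 0, 0], [0, 0, 0.11], 5],
    [[0, 0, 0], [0, 0, 0.11], 5],
    [[0, 0, 0], [0, 0, 0.05], 5],
    [[0, 0, 0], [0, 0, 0], 5]
  ]
}}

```text
time_s: 9.8
tcp_pos: [491.2, -168.8, 152.0]
eef_rot: [-3.141, -0.001, 2.889]
force: [-0.0, -0.1, -1.2]
gripper_width: 11.6
gripper_force: 35.0
```

>>> {"method": "play_rows", "body": {
  "moves": [
    [[0.176, 0.98, 0], [0, 0, 0], 5],
    [[0.176, 0.98, 0], [0, 0, 0], 5],
    [[0.176, 0.98, 0], [0, 0, 0], 5],
    [[0.176, 0.98, 0], [0, 0, 0], 5],
    [[0.176, 0.98, 0], [0, 0, 0], 5],
    [[0.176, 0.98, 0], [0, 0, 0], 5],
    [[0.176, 0.98, 0], [0, 0, 0], 5],
    [[0.176, 0.98, 0], [0, 0, 0], 5]
  ]
}}

```text
time_s: 10.8
tcp_pos: [503.4, -9.6, 152.3]
eef_rot: [-3.142, -0.001, 2.89]
force: [-0.0, 0.1, -1.4]
gripper_width: 11.5
gripper_force: 35.0
```

>>> {"method": "play_rows", "body": {
  "moves": [
    [[0.176, 0.98, 0], [0, 0, 0], 5],
    [[0.176, 0.98, 0], [0, 0, 0], 5],
    [[0.176, 0.98, 0], [0, 0, 0], 5],
    [[0.176, 0.98, 0], [0, 0, 0], 5],
    [[0.176, 0.98, 0], [0, 0, 0], 5],
    [[0.176, 0.98, 0], [0, 0, 0], 5],
    [[0.176, 0.98, 0], [0, 0, 0], 5],
    [[0.176, 0.98, 0], [0, 0, 0], 5]
  ]
}}

```text
time_s: 11.8
tcp_pos: [515.8, 149.8, 152.5]
eef_rot: [3.142, -0.0, 2.888]
force: [-0.1, -0.0, -0.5]
gripper_width: 11.8
gripper_force: 35.0
```

>>> {"method": "play_rows", "body": {
  "moves": [
    [[0.176, 0.98, 0], [0, 0, 0], 5],
    [[0.176, 0.98, 0.2], [0, 0, 0], 5],
    [[0, 0, 0.5], [0, 0, 0], 5],
    [[0, 0, 0], [0, 0, 0], 5],
    [[0, 0, 0], [0, 0, 0], 5]
  ]
}}

```text
time_s: 12.42
tcp_pos: [518.7, 187.2, 138.3]
eef_rot: [-3.141, -0.0, 2.886]
force: [-0.3, 0.0, -0.5]
gripper_width: 12.0
gripper_force: 35.0
```

```bash
python3 - <<'E'
from h import *
s=robot.get_state(); print(s["tcp_pos"],s["eef_rot"],s["force"],np.round(s["qpos"],2))
p=get_image("scene"); im=cv2.cvtColor(p["image"],cv2.COLOR_RGB2BGR)
u,v=proj(p,(518,189,105)).astype(int); print(u-50,v-38)
cv2.imwrite("pics/hover.png",cv2.resize(im[v-38:v+37,u-50:u+50],None,fx=8,fy=8,interpolation=cv2.INTER_CUBIC))
# plate yaw from the first top picture: grooves / plate edges
g=cv2.imread("pics/top0.png",0); q=dict(get_image("top"))
sub=cv2.resize(g[224:284,150:220],None,fx=8,fy=8,interpolation=cv2.INTER_CUBIC)
_,b=cv2.threshold(sub,0,255,cv2.THRESH_OTSU)
c=max(cv2.findContours(b,0,1)[0],key=cv2.contourArea)[:,0]
w=np.array([ray(q,(a+.5)/8-.5+150,(d+.5)/8-.5+224,85)[:2] for a,d in c],np.float32); print(cv2.minAreaRect(w))
for l in cv2.createLineSegmentDetector().detect(cv2.resize(g[200:310,115:260],None,fx=3,fy=3,interpolation=cv2.INTER_CUBIC))[0][:,0]:
    a=ray(q,l[0]/3+115,l[1]/3+200,82);e=ray(q,l[2]/3+115,l[3]/3+200,82);d=(e-a)[:2]
    L=np.hypot(*d)
    if L>40: t=np.arctan2(d[1],d[0]); print(round(L),round((t+np.pi/4)%(np.pi/2)-np.pi/4,3),a[:2].round(),e[:2].round())
E
```

```text
[518.70519368 187.19092963 138.34061794] [-3.14085933e+00 -2.60813646e-04  2.88648674e+00] [-0.30205215  0.03404684 -0.48170196] [-0.69  0.37  0.33  1.93 -0.16  0.86  1.04]
333 136
((518.5422973632812, 189.94862365722656), (57.76631546020508, 58.263484954833984), 77.38134002685547)
81 -0.224 [595. 160.] [613. 239.]
57 -0.223 [421. 108.] [477.  95.]
99 -0.221 [478.  95.] [575.  73.]
144 -0.22 [566.  64.] [425.  96.]
88 -0.219 [576.  74.] [595. 160.]
56 -0.218 [484. 168.] [539. 156.]
47 -0.207 [615. 185.] [606. 139.]
61 -0.219 [520.  93.] [533. 152.]
65 -0.217 [493. 161.] [479.  98.]
66 -0.22 [476.  99.] [490. 164.]
63 -0.219 [547. 216.] [561. 277.]
63 -0.22 [521. 286.] [507. 224.]
182 -0.22 [462. 288.] [422. 111.]
65 -0.22 [536. 151.] [522.  88.]
55 -0.218 [496. 224.] [484. 170.]
63 -0.222 [504. 226.] [518. 287.]
```

View pics/hover.png

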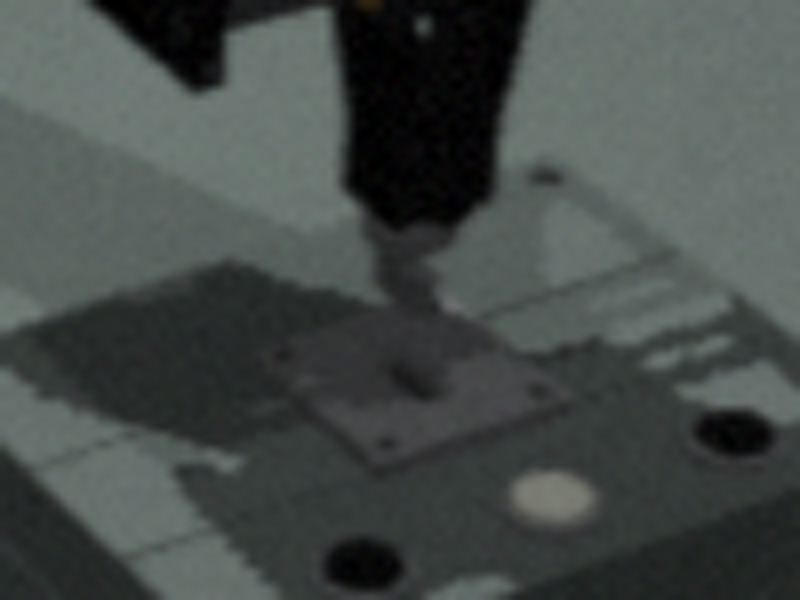

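Plate yaw is −0.22, so I'll trim the tool yaw by 0.035 rad. The bit's lower end is at about (384,173) px and the slot at about (385,183). I'll drop closer and compare them at higher contrast.

>>> {"method": "play_rows", "body": {
  "moves": [
    [[0.03, 0.1, 0.35], [0, 0, -0.022], 5],
    [[0, 0, 0.3], [0, 0, 0], 5],
    [[0, 0, 0], [0, 0, 0], 5],
    [[0, 0, 0], [0, 0, 0], 5]
  ]
}}

```text
time_s: 13.02
tcp_pos: [518.7, 190.4, 125.5]
eef_rot: [-3.142, -0.0, 2.923]
force: [0.5, -0.4, 0.1]
gripper_width: 11.8
gripper_force: 35.0
```

```bash
python3 - <<'E'
from h import *
s=robot.get_state(); t=s["tcp_pos"]; print(t,s["eef_rot"],s["force"],s["wrist_torque"])
im=[]
for i in range(6): p=get_image("scene"); im.append(p["image"].astype(np.float32))
im=np.mean(im,0); g=im.mean(2)[150:200,350:415]
G=cv2.resize(np.clip((g-15)*2.6,0,255).astype(np.uint8),None,fx=12,fy=12,interpolation=cv2.INTER_CUBIC)
G=cv2.cvtColor(G,cv2.COLOR_GRAY2BGR)
tip=t-[0,0,30.5]; a=-0.22; ex=np.array([np.cos(a),np.sin(a),0]); ey=np.array([-np.sin(a),np.cos(a),0])
def dr(P,c):
    q=np.array([(proj(p,x)-[350,150]+.5)*12 for x in P]).astype(int); cv2.polylines(G,[q],True,c,1)
for h in(0,12): dr([tip+sx*10*ex+sy*3*ey+[0,0,h] for sx,sy in((1,1),(1,-1),(-1,-1),(-1,1))],(0,0,255))
dr([tip+12*(np.cos(f)*ex+np.sin(f)*ey)+[0,0,20] for f in np.linspace(0,6.2,40)],(0,255,255))
S=np.array([518.5,189.3,85.]);dr([S+sx*11*ex+sy*3.8*ey for sx,sy in((1,1),(1,-1),(-1,-1),(-1,1))],(0,255,0))
cv2.imwrite("pics/near.png",G)
E
```

```text
[518.67007903 190.43826234 125.48000744] [-3.14156565e+00 -5.24284618e-05  2.92265714e+00] [ 0.5088701  -0.39194569  0.05458345] [ 0.01963974 -0.02911643 -0.02675387]
```

View pics/near.png

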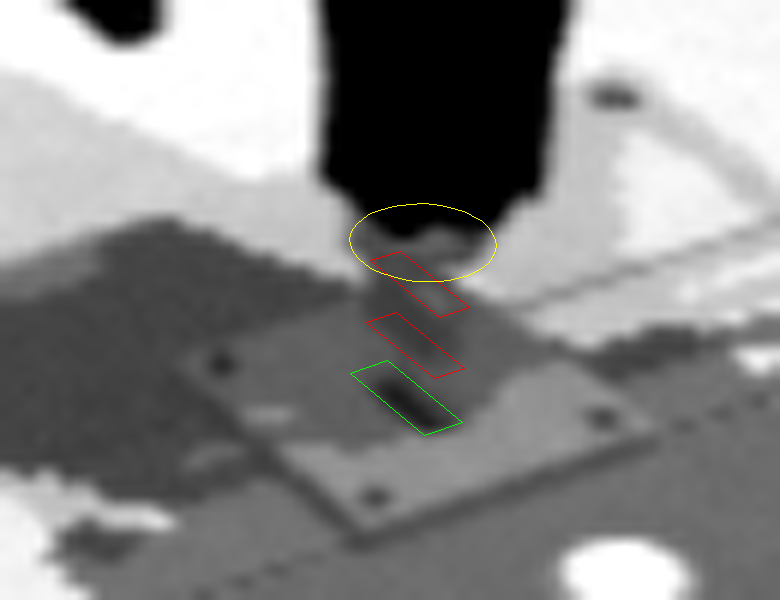

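Predicted key outline (yellow and red) matches the picture. The dark slot centre at (415,402) is about 1 mm off my green estimate, so I'll aim at (519, 189.3) and feel downward.

>>> {"method": "play_rows", "body": {
  "moves": [
    [[-0.03, -0.05, 0.2], [0, 0, 0], 5],
    [[0, 0, 0.2], [0, 0, 0], 5],
    [[0, 0, 0.05], [0, 0, 0], 5],
    [[0, 0, 0.05], [0, 0, 0], 5],
    [[0, 0, 0], [0, 0, 0], 5]
  ]
}}

```text
time_s: 13.95
tcp_pos: [519.0, 189.4, 115.5]
eef_rot: [3.142, -0.0, 2.923]
force: [-0.4, 0.4, -0.9]
gripper_width: 11.6
gripper_force: 35.0
```

>>> {"method": "play_rows", "body": {
  "moves": [
    [[0, 0, 0.05], [0, 0, 0], 5],
    [[0, 0, 0.05], [0, 0, 0], 5],
    [[0, 0, 0], [0, 0, 0], 5]
  ]
}}

```text
time_s: 14.32
tcp_pos: [519.0, 189.5, 113.5]
eef_rot: [3.141, 0.0, 2.923]
force: [-0.1, 0.8, -0.8]
gripper_width: 11.9
gripper_force: 35.0
```

>>> {"method": "play_rows", "body": {
  "moves": [
    [[0, 0, 0.05], [0, 0, 0], 5],
    [[0, 0, 0.05], [0, 0, 0], 5],
    [[0, 0, 0], [0, 0, 0], 5]
  ]
}}

```text
time_s: 14.7
tcp_pos: [519.2, 189.8, 111.5]
eef_rot: [3.141, 0.0, 2.923]
force: [0.5, 1.7, -0.7]
gripper_width: 11.5
gripper_force: 35.0
```

>>> {"method": "play_rows", "body": {
  "moves": [
    [[0, 0.04, 0.05], [0, 0, 0], 5],
    [[0, 0, 0.05], [0, 0, 0], 5],
    [[0, 0, 0.05], [0, 0, 0], 5],
    [[0, 0, 0], [0, 0, 0], 5]
  ]
}}

```text
time_s: 15.2
tcp_pos: [519.0, 190.0, 108.4]
eef_rot: [-3.141, -0.0, 2.923]
force: [1.0, 0.1, -0.8]
gripper_width: 11.6
gripper_force: 35.0
```

>>> {"method": "play_rows", "body": {
  "moves": [
    [[0, 0, 0.1], [0, 0, 0], 5],
    [[0, 0, 0.1], [0, 0, 0], 5],
    [[0, 0, 0.1], [0, 0, 0], 5],
    [[0, 0, 0.1], [0, 0, 0], 5],
    [[0, 0, 0.1], [0, 0, 0], 5],
    [[0, 0, 0], [0, 0, 0], 5]
  ]
}}

```text
time_s: 15.95
tcp_pos: [519.1, 190.1, 98.3]
eef_rot: [-3.141, -0.0, 2.923]
force: [0.3, -0.0, -1.5]
gripper_width: 11.7
gripper_force: 35.0
```

>>> {"method": "play_rows", "body": {
  "moves": [
    [[0, 0, 0.05], [0, 0, 0], 5],
    [[0, 0, 0.05], [0, 0, 0], 5],
    [[0, 0, 0], [0, 0, 0], 5]
  ]
}}

```text
time_s: 16.32
tcp_pos: [519.1, 190.2, 96.5]
eef_rot: [3.142, -0.0, 2.923]
force: [0.9, -0.3, -0.8]
gripper_width: 12.0
gripper_force: 35.0
```

>>> {"method": "play_rows", "body": {
  "moves": [
    [[0, 0, 0.04], [0, 0, 0], 5],
    [[0, 0, 0.04], [0, 0, 0], 5],
    [[0, 0, 0], [0, 0, 0], 5],
    [[0, 0, 0], [0, 0, 0], 5]
  ]
}}

```text
time_s: 16.82
tcp_pos: [519.3, 190.2, 95.4]
eef_rot: [3.141, 0.0, 2.923]
force: [-1.8, -0.3, 5.8]
gripper_width: 11.6
gripper_force: 35.0
```

>>> {"method": "play_rows", "body": {
  "moves": [
    [[0, 0, -0.02], [0, 0, 0.05], 5],
    [[0, 0, 0], [0, 0, 0.06], 5],
    [[0, 0, 0], [0, 0, 0.06], 5],
    [[0, 0, 0], [0, 0, 0.06], 5],
    [[0, 0, 0], [0, 0, 0], 5]
  ]
}}

```text
time_s: 17.45
tcp_pos: [519.4, 190.0, 95.4]
eef_rot: [3.142, 0.001, 2.563]
force: [0.0, -1.2, 2.9]
gripper_width: 11.6
gripper_force: 35.0
```

```bash
python3 -c "
from h import *
s=robot.get_state(); print(s['force'],s['wrist_torque'],s['eef_rot'])"
```

```text
[ 0.02751332 -1.23830373  2.9253411 ] [-0.22698202  0.09949485  0.032848  ] [3.14158329e+00 5.78925741e-04 2.56258565e+00]
```

>>> {"method": "play_rows", "body": {
  "moves": [
    [[0, 0, 0], [0, 0, 0.07], 5],
    [[0, 0, 0], [0, 0, 0.07], 5],
    [[0, 0, 0], [0, 0, 0.07], 5],
    [[0, 0, 0], [0, 0, 0.07], 5],
    [[0, 0, 0], [0, 0, 0.07], 5],
    [[0, 0, 0], [0, 0, 0.07], 5],
    [[0, 0, 0], [0, 0, 0.05], 5],
    [[0, 0, 0], [0, 0, 0], 5]
  ]
}}

```text
time_s: 18.45
tcp_pos: [518.5, 189.4, 95.4]
eef_rot: [-3.14, 0.0, 1.824]
force: [-2.7, -1.8, 6.4]
gripper_width: 11.5
gripper_force: 35.0
```

```bash
python3 -c "
from h import *
s=robot.get_state(); print(s['force'],s['wrist_torque'],s['eef_rot'])"
```

```text
[-2.71897336 -1.82736051  6.38594192] [-0.53011169  0.69803939  0.04230781] [-3.13970815e+00  4.61277175e-04  1.82437389e+00]
```

>>> {"method": "play_rows", "body": {
  "moves": [
    [[0, 0, -0.01], [0, 0, 0.04], 5],
    [[0, 0, 0], [0, 0, 0.04], 5],
    [[0, 0, 0], [0, 0, 0.02], 5],
    [[0, 0, 0], [0, 0, 0], 5]
  ]
}}

```text
time_s: 18.95
tcp_pos: [518.2, 189.3, 95.4]
eef_rot: [-3.139, 0.001, 1.668]
force: [-2.4, -1.9, 5.1]
gripper_width: 11.8
gripper_force: 35.0
```

```bash
python3 -c "
from h import *
s=robot.get_state(); print(s['force'],s['wrist_torque'],s['eef_rot'])"
```

```text
[-2.44387811 -1.89527167  5.09131367] [-0.56163459  0.7127501  -0.01721676] [-3.13915914e+00  7.73469693e-04  1.66764733e+00]
```

>>> {"method": "play_rows", "body": {
  "moves": [
    [[0, 0, 0], [0, 0, 0.02], 5],
    [[0, 0, 0], [0, 0, 0.02], 5],
    [[0, 0, 0], [0, 0, 0], 5]
  ]
}}

```text
time_s: 19.32
tcp_pos: [518.1, 189.4, 95.4]
eef_rot: [-3.139, 0.001, 1.604]
force: [-2.6, -1.7, 6.1]
gripper_width: 11.9
gripper_force: 35.0
```

```bash
python3 -c "
from h import *
s=robot.get_state(); print(s['force'],s['wrist_torque'],s['eef_rot'])"
```

```text
[-2.55306762 -1.72128863  6.12444309] [-0.58144981  0.87162373 -0.00137388] [-3.13899680e+00  8.45573126e-04  1.60448518e+00]
```

>>> {"method": "play_rows", "body": {
  "moves": [
    [[0, 0, 0], [0, 0, 0.02], 5],
    [[0, 0, 0], [0, 0, 0.01], 5],
    [[0, 0, 0], [0, 0, 0], 5]
  ]
}}

```text
time_s: 19.7
tcp_pos: [518.1, 189.4, 95.4]
eef_rot: [-3.139, 0.001, 1.558]
force: [-2.3, -2.6, 5.7]
gripper_width: 11.9
gripper_force: 35.0
```

```bash
python3 -c "
from h import *
for i in range(3):
  get_image('top');s=robot.get_state(); print(s['force'],s['wrist_torque'],s['eef_rot'],s['effort'][6])"
```

```text
[-2.98457342 -2.62110879  5.86124049] [-0.59718371  0.85761381  0.10365433] [-3.13887396e+00  9.91784410e-04  1.55783388e+00] -0.13579279650002718
[-3.52294862 -2.65400094  5.66701329] [-0.56807211  0.9442113   0.09199112] [-3.13889438e+00  9.72389653e-04  1.55784144e+00] -0.13311039190739393
[-3.85987579 -2.48533993  4.87945276] [-0.54613799  0.86901558  0.16725044] [-3.13891518e+00  9.44808364e-04  1.55790269e+00] -0.13276732061058283
```

>>> {"method": "play_rows", "body": {
  "moves": [
    [[0, 0, 0], [0, 0, 0.015], 5],
    [[0, 0, 0], [0, 0, 0], 5],
    [[0, 0, 0], [0, 0, 0], 5]
  ]
}}

```text
time_s: 20.23
tcp_pos: [518.0, 189.4, 95.4]
eef_rot: [-3.139, 0.001, 1.535]
force: [-3.7, -1.7, 5.9]
gripper_width: 11.8
gripper_force: 35.0
```

```bash
python3 -c "
from h import *
for i in range(3):
  get_image('top');s=robot.get_state(); print(s['force'],s['wrist_torque'],s['eef_rot'],s['effort'][6])"
```

```text
[-3.10148606 -2.08797871  6.13694164] [-0.58598957  0.88573446  0.34554931] [-3.13882769e+00  1.20018747e-03  1.53513951e+00] -0.28555702418088913
[-2.85540875 -2.92263396  6.54122774] [-0.55720226  0.90015837  0.27024011] [-3.13879592e+00  1.24802744e-03  1.53507927e+00] -0.28563670814037323
[-4.166178   -2.12558252  6.02304077] [-0.61101838  0.90345798  0.28203145] [-3.13885934e+00  1.17915232e-03  1.53506208e+00] -0.28566853143274784
```

>>> {"method": "play_rows", "body": {
  "moves": [
    [[0, 0, 0], [0, 0, -0.06], 5],
    [[0, 0, 0], [0, 0, -0.08], 5],
    [[0, 0, 0], [0, 0, -0.08], 5],
    [[0, 0, 0], [0, 0, -0.08], 5],
    [[0, 0, 0], [0, 0, -0.08], 5],
    [[0, 0, 0], [0, 0, -0.08], 5],
    [[0, 0, 0], [0, 0, -0.08], 5],
    [[0, 0, 0], [0, 0, -0.08], 5]
  ]
}}

```text
time_s: 21.38
tcp_pos: [519.3, 190.0, 95.5]
eef_rot: [3.141, 0.0, 2.511]
force: [-0.2, -1.2, 1.5]
gripper_width: 12.0
gripper_force: 35.0
```

>>> {"method": "play_rows", "body": {
  "moves": [
    [[0, 0, 0], [0, 0, -0.08], 5],
    [[0, 0, 0], [0, 0, -0.08], 5],
    [[0, 0, 0], [0, 0, -0.06], 5],
    [[0, 0, 0], [0, 0, -0.04], 5],
    [[0, 0, 0], [0, 0, 0], 5]
  ]
}}

```text
time_s: 22.0
tcp_pos: [519.5, 190.6, 95.5]
eef_rot: [3.14, 0.001, 2.915]
force: [-0.0, 1.0, 0.3]
gripper_width: 12.0
gripper_force: 35.0
```

```bash
python3 -c "
from h import *
for i in range(2):
  get_image('top');s=robot.get_state(); print(s['force'],s['wrist_torque'],s['eef_rot'],s['effort'][6])"
```

```text
[1.07345811 1.01163058 0.88066686] [ 0.13839856 -0.19569054 -0.05763658] [3.14058247e+00 6.39208680e-04 2.91460931e+00] 0.04853428923524916
[ 0.3705375   0.08710395 -0.2966616 ] [ 0.2281299  -0.1645535  -0.00740594] [3.14069798e+00 6.67128489e-04 2.91450663e+00] 0.02601171552669257
```

Now I feel for the home stop, in small steps.

>>> {"method": "play_rows", "body": {
  "moves": [
    [[0, 0, 0.01], [0, 0, -0.02], 5],
    [[0, 0, 0], [0, 0, -0.02], 5],
    [[0, 0, 0], [0, 0, -0.01], 5],
    [[0, 0, 0], [0, 0, 0], 5]
  ]
}}

```text
time_s: 22.6
tcp_pos: [519.5, 190.6, 95.5]
eef_rot: [3.141, 0.001, 2.994]
force: [0.5, 1.2, 0.7]
gripper_width: 11.8
gripper_force: 35.0
```

```bash
python3 -c "
from h import *
for i in range(2):
  get_image('top');s=robot.get_state(); print(s['force'],s['wrist_torque'],s['eef_rot'],s['effort'][6])"
```

```text
[1.75229168 1.90111519 1.00601062] [ 0.59918194 -0.32314268 -0.06431473] [3.14070102e+00 6.04238428e-04 2.99352842e+00] 0.05611645756289363
[0.77377711 2.23479076 0.42917784] [ 0.63986949 -0.34104353 -0.00753485] [3.14078289e+00 5.77054290e-04 2.99353838e+00] 0.04982315353117883
```

>>> {"method": "play_rows", "body": {
  "moves": [
    [[0, 0, 0], [0, 0, -0.02], 5],
    [[0, 0, 0], [0, 0, -0.01], 5],
    [[0, 0, 0], [0, 0, 0], 5]
  ]
}}

```text
time_s: 23.08
tcp_pos: [519.4, 190.6, 95.5]
eef_rot: [3.141, 0.001, 3.041]
force: [1.5, 4.0, 0.7]
gripper_width: 12.0
gripper_force: 35.0
```

```bash
python3 -c "
from h import *
for i in range(2):
  get_image('top');s=robot.get_state(); print(s['force'],s['wrist_torque'],s['eef_rot'],s['effort'][6])"
```

```text
[1.40110425 4.40708677 1.60628218] [ 0.9761761  -0.39861263 -0.17462867] [3.14069235e+00 4.89656931e-04 3.04049983e+00] 0.19145941827446222
[1.86420405 5.21783459 0.59744832] [ 1.0624431  -0.41803865 -0.21416991] [3.14076163e+00 5.51122199e-04 3.04050438e+00] 0.18600245006382465
```

The home stop is felt at 3.03, which is 0.10 play past alignment. I'll go back into line within the play, then draw out.

>>> {"method": "play_rows", "body": {
  "moves": [
    [[0, 0, 0], [0, 0, 0.04], 5],
    [[0, -0.01, 0], [0, 0, 0.035], 5],
    [[0, 0, 0], [0, 0, 0], 5],
    [[0, 0, -0.05], [0, 0, 0], 5],
    [[0, 0, -0.05], [0, 0, 0], 5],
    [[0, 0, -0.05], [0, 0, 0], 5],
    [[0, 0, -0.05], [0, 0, 0], 5],
    [[0, 0, 0], [0, 0, 0], 5]
  ]
}}

```text
time_s: 24.18
tcp_pos: [518.7, 189.8, 99.3]
eef_rot: [-3.141, -0.001, 2.923]
force: [2.1, 2.7, -2.7]
gripper_width: 11.8
gripper_force: 35.0
```

>>> {"method": "play_rows", "body": {
  "moves": [
    [[-0.02, 0.03, 0], [0, 0, 0], 5],
    [[0, 0, -0.1], [0, 0, 0], 5],
    [[0, 0, -0.1], [0, 0, 0], 5],
    [[0, 0, -0.1], [0, 0, 0], 5],
    [[0, 0, 0], [0, 0, 0], 5]
  ]
}}

```text
time_s: 24.8
tcp_pos: [519.7, 190.1, 105.6]
eef_rot: [-3.141, 0.0, 2.923]
force: [-0.4, 0.4, -1.0]
gripper_width: 11.5
gripper_force: 35.0
```

>>> {"method": "play_rows", "body": {
  "moves": [
    [[0, 0, -0.15], [0, 0, 0], 5],
    [[0, 0, -0.15], [0, 0, 0], 5],
    [[0, 0, -0.15], [0, 0, 0], 5],
    [[0, 0, -0.15], [0, 0, 0], 5],
    [[0, 0, -0.5], [0, 0, 0], 5],
    [[0, 0, -0.5], [0, 0, 0], 5],
    [[0, 0, 0], [0, 0, 0], 5]
  ]
}}

```text
time_s: 25.68
tcp_pos: [520.4, 190.8, 138.6]
eef_rot: [3.14, 0.002, 2.923]
force: [-0.8, 0.5, 0.2]
gripper_width: 11.6
gripper_force: 35.0
```

>>> {"method": "play_rows", "body": {
  "moves": [
    [[0, 0, -1], [0, 0, 0], 5],
    [[-0.14, -0.99, 0], [0, 0, 0], 5],
    [[-0.14, -0.99, 0], [0, 0, 0], 5],
    [[-0.14, -0.99, 0], [0, 0, 0], 5],
    [[-0.14, -0.99, 0], [0, 0, 0], 5],
    [[-0.14, -0.99, 0], [0, 0, 0], 5],
    [[-0.14, -0.99, 0], [0, 0, 0], 5],
    [[-0.14, -0.99, 0], [0, 0, 0], 5]
  ]
}}

```text
time_s: 26.68
tcp_pos: [508.5, 49.4, 157.3]
eef_rot: [3.142, -0.0, 2.922]
force: [-0.1, -0.2, -0.5]
gripper_width: 11.7
gripper_force: 35.0
```

>>> {"method": "play_rows", "body": {
  "moves": [
    [[-0.14, -0.99, 0], [0, 0, 0], 5],
    [[-0.14, -0.99, 0], [0, 0, 0], 5],
    [[-0.14, -0.99, 0], [0, 0, 0], 5],
    [[-0.14, -0.99, 0], [0, 0, 0], 5],
    [[-0.14, -0.99, 0], [0, 0, 0], 5],
    [[-0.14, -0.99, 0], [0, 0, 0], 5],
    [[-0.14, -0.99, 0], [0, 0, 0], 5],
    [[-0.14, -0.99, 0], [0, 0, 0], 5]
  ]
}}

```text
time_s: 27.68
tcp_pos: [495.7, -109.9, 157.3]
eef_rot: [3.141, 0.0, 2.922]
force: [-0.0, -0.5, -0.5]
gripper_width: 11.6
gripper_force: 35.0
```

>>> {"method": "play_rows", "body": {
  "moves": [
    [[-0.14, -0.99, 0], [0, 0, 0], 5],
    [[-0.14, -0.99, 0], [0, 0, 0], 5],
    [[-0.14, -0.99, 0], [0, 0, 0], 5],
    [[0, 0, 0], [0, 0, -0.09], 5],
    [[0, 0, 0], [0, 0, -0.09], 5],
    [[0, 0, 0], [0, 0, -0.09], 5],
    [[0, 0, 0], [0, 0, -0.088], 5],
    [[0, 0, 0], [0, 0, 0], 5]
  ]
}}

```text
time_s: 28.68
tcp_pos: [491.1, -169.1, 157.3]
eef_rot: [3.141, 0.0, -2.8]
force: [0.9, -0.2, -1.2]
gripper_width: 11.6
gripper_force: 35.0
```

>>> {"method": "play_rows", "body": {
  "moves": [
    [[0, 0, 1], [0, 0, 0], 5],
    [[0, 0, 1], [0, 0, 0], 5],
    [[0, 0, 0.9], [0, 0, 0], 5],
    [[0, 0, 0.2], [0, 0, 0], 5],
    [[0, 0, 0.2], [0, 0, 0], 5],
    [[0, 0, 0.2], [0, 0, 0], 5],
    [[0, 0, 0.2], [0, 0, 0], 5],
    [[0, 0, 0], [0, 0, 0], 5]
  ]
}}

```text
time_s: 29.68
tcp_pos: [491.4, -168.3, 83.2]
eef_rot: [3.141, -0.0, -2.798]
force: [-0.3, -0.7, -0.1]
gripper_width: 12.2
gripper_force: 35.0
```

>>> {"method": "play_rows", "body": {
  "moves": [
    [[0, 0, 0.2], [0, 0, 0], 5],
    [[0, 0, 0.15], [0, 0, 0], 5],
    [[0, 0, 0.1], [0, 0, 0], 5],
    [[0, 0, 0.05], [0, 0, 0], 5],
    [[0, 0, 0], [0, 0, 0], 5]
  ]
}}

```text
time_s: 30.3
tcp_pos: [491.4, -168.4, 73.2]
eef_rot: [3.141, -0.0, -2.798]
force: [-0.5, -0.3, 0.1]
gripper_width: 11.6
gripper_force: 35.0
```

>>> {"method": "play_rows", "body": {
  "moves": [
    [[0, 0, 0.05], [0, 0, 0], 5],
    [[0, 0, 0.04], [0, 0, 0], 5],
    [[0, 0, 0.03], [0, 0, 0], 5],
    [[0, 0, 0.02], [0, 0, 0], 5],
    [[0, 0, 0], [0, 0, 0], 5]
  ]
}}

```text
time_s: 30.92
tcp_pos: [491.5, -168.4, 70.5]
eef_rot: [3.142, 0.0, -2.798]
force: [-0.8, 1.1, -1.1]
gripper_width: 11.6
gripper_force: 35.0
```

>>> {"method": "play_rows", "body": {
  "moves": [
    [[0, 0, 0.03], [0, 0, 0], 5],
    [[0, 0, 0], [0, 0, 0], 5],
    [[0, 0, 0], [0, 0, 0], 14],
    [[0, 0, 0], [0, 0, 0], 18],
    [[0, 0, 0], [0, 0, 0], 30],
    [[0, 0, 0], [0, 0, 0], 50],
    [[0, 0, 0], [0, 0, 0], 50],
    [[0, 0, 0], [0, 0, 0], 50]
  ]
}}

```text
time_s: 31.92
tcp_pos: [491.5, -168.4, 69.9]
eef_rot: [3.141, -0.0, -2.798]
force: [0.3, -0.7, 0.0]
gripper_width: 47.1
gripper_force: 0.0
```

>>> {"method": "play_rows", "body": {
  "moves": [
    [[0, 0, -0.3], [0, 0, 0], 50],
    [[0, 0, -1], [0, 0, 0], 50],
    [[0, 0, -1], [0, 0, 0], 50],
    [[0, 0, -1], [0, 0, 0], 50],
    [[0, 0, -1], [0, 0, 0], 50],
    [[0, 0, -1], [0, 0, 0], 50],
    [[0, 1, 0], [0, 0, 0], 50],
    [[0, 0, 0], [0, 0, 0], 50]
  ]
}}

```text
time_s: 32.92
tcp_pos: [484.6, -148.5, 176.3]
eef_rot: [3.141, 0.001, -2.796]
force: [-0.6, 0.2, -1.4]
gripper_width: 49.7
gripper_force: 0.0
```

```bash
python3 - <<'E'
from h import *
p=get_image("scene"); im=cv2.cvtColor(p["image"],cv2.COLOR_RGB2BGR)
t=[im[229:285,194:266]]; t.append(cv2.cvtColor(cv2.imread("pics/scene0.png"),cv2.COLOR_BGR2RGB)[229:285,194:266][:,:,::-1])
cv2.imwrite("pics/end.png",np.hstack([cv2.resize(x,None,fx=5,fy=5,interpolation=cv2.INTER_CUBIC) for x in t]))
E
```

```text
(no output)
```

View pics/end.png

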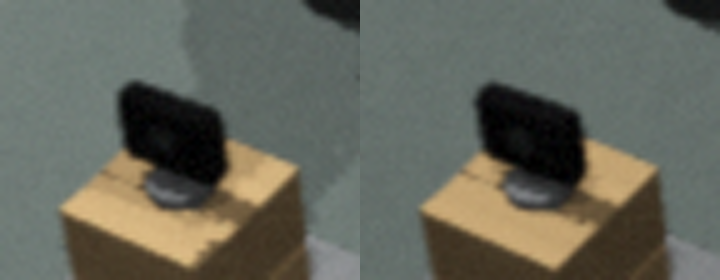

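The key (left, bow at about (170,130)) stands just as it did at the start (right, (530,130)): collar down, upright and released. Handing in.

```bash
python3 -c "
from plant import robot
print(robot.close_job())"
```

```text
the job is handed in; nothing more can be done
None
```

I put the key fully home, turned it clockwise to its stop and back to home, drew it out, stood it upright in its stand and handed the job in; no verdict came back.

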